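# Hang the round plug gauge on the hook inside the gauge cabinet

## Robot

A 6-joint arm with a two-finger parallel gripper is mounted at the origin on a cart in front of the work surface, level with it; the furniture and walls round the work are solid. World frame = base frame: x ahead of the robot, y to its left, z up, the work surface at z = 0. Lengths are in m, angles in degrees, forces in N, time in s.
With the tool pointing down it reaches from about 0.4 to 0.825 m from the base axis. Payload 7 kg.
Tool frame: the origin (TCP) lies midway between the tips of the shut fingers; the grasp point (between the pads) lies 19 mm behind it; z points along the fingers, y is the direction in which the jaws open and shut (so a half turn about z gives the same grasp; the last joint's range is limited). The gripper opens to 88 mm and grips with 3 to 60 N. Pads are 19 mm wide; open, the fingers measure 130 mm over their backs; the gripper's body (78 mm by 193 mm) begins 47 mm behind the grasp point.
Start: joints at [-58.837, 20.546, 0.682, 0, -70.136, -16.507], TCP at [0.171, -0.653, 0.2] pointing down, gripper open.
Joint ranges: [-176.03, 176.03], [-82.01, 121.73], [-58.28, 71.71], [-173.87, 95.51], [-174.79, -0.11], [-173.66, 173.66]. Speed limits (degrees/s): [136.94, 136.94, 172.46, 180, 180, 180].

## Interface

Orientations are given as [roll, pitch, yaw] about the fixed x, y, z axes, in that order (R = Rz(yaw) Ry(pitch) Rx(roll)).
In Python, from plant import ctrl gives the robot as it stands. The module is installed in compiled form; this text tells all that it offers.
- The arm moves only by the tool arm_command, never from a script. Its argument "targets" is a list that holds one entry, the list of rows, each a list of 7 numbers: the turn, a rotation vector about the world's x, y, z in rad, then the shift along the world's x, y, z in cm, then the opening, from 0 (shut) to 1 (fully open). A call has 1 to 8 rows; each row is the pose to reach, as a shift and turn from the pose commanded when the call began; what a row does not reach only later rows make up. A row lasts 1/12 s, in which the tool goes at most 41.7 mm and 7.16 degrees, less where a joint would pass 70% of its speed; a pose out of reach is approached as far as the arm can. A call with a gripper value outside its range is refused whole. The fingers move at their own pace and stop on an object; the grip force is fixed at half the most. Time passes only in rows, so rows that repeat a pose let the fingers close. It gives the time, the measured TCP pose, the force and the opening at its end, in the units of the state.
- ctrl.get_obs(): the state, without advancing time (a new reading comes with each control period).
- ctrl.snapshot(name): name is "scene" or "top" or "wrist"; returns the picture (480x640x3 uint8, blue, green, red); there is no depth.
- ctrl.camera_model(name): a dict with "K" (3x3 intrinsics, pixels), "xyz" and "rotation" of the camera in the world. Camera axes: x right, y up, looking along -z (the intrinsics and any distortion apply to the point x, -y, -z); pixel columns grow to the right and rows downward; lengths in m; the calibration is good to about 2 mm. The wrist camera is an equidistant fisheye: a pixel r from the principal point sees the ray r / f radians off the axis. A picture is of the moment at which its call begins: read the wrist's pose just before it. camera_model takes no time and is no camera call; for the wrist camera it gives the pose at the moment of the call.
- ctrl.close_job(): hands the job in, once; it reports no verdict.
The state is a dict: "clock": time; "joint_pos": joint angles; "qvel": joint speeds; "tau": joint torques, N m; "tool_pos": TCP position; "orientation": TCP orientation; "force": force on the tool from outside, world axes, zero at the start; "moment": the same for the moment, N m; "opening": finger opening in m.
Only numpy, scipy, OpenCV 4.12 (cv2) and the standard library are available. Lean on these libraries where they do the work, as an engineer would, in place of code of your own. Each camera call takes 0.05 s, during which the arm holds its last target. There are 200 camera calls.

## Task

Put the round plug gauge away: take it by its handle, lower it through the opening in the top of the small wooden cabinet and hang it by its eye on the hook inside, then let go. Do not touch the cabinet itself with the gauge or the gripper, and leave the square plug gauge standing where it is.

Things in the scene. Friction and masses are not known exactly. Their poses are not given: they have to be found in the camera images.
- round_gauge_handle (a point): Grip centre of the round gauge's handle, on the gauge's axis, 116 mm above its underside (26 mm above the top of the eye's opening, 48 mm above the eye's centre). The dark handle is 14 mm thick (x), 20 mm wide (y), 38 mm tall (96 to 134 mm above the underside). z up; the eye lies in the y-z plane: one looks through it along x. A half turn about z changes nothing.
- round_gauge: The gauge to hang: bare steel, 134 mm tall, standing upright. From below: a ROUND plug 38 mm across, 30 mm tall; a neck 18 mm thick; an upright oval eye of 8 mm bar, opening 36 mm wide and 44 mm high (46 to 90 mm above the underside); a flat-sided handle on top. About 0.25 kg, heaviest below. Origin at the centre of its underside, axes as its handle's.
- square_gauge: The other gauge, to be left alone: the same eye, handle and height, but a SQUARE plug, 30 x 30 mm and 30 mm tall. Origin at the centre of its underside, z up.
- cabinet: Small fixed wooden cabinet, 152 mm deep (x), 164 wide (y), 142 high, origin at the centre of its underside, front to its -x. Its top is a frame 12 mm thick round a centred opening 120 x 120 mm, no lid; in front an open window below that frame. Only the hook is inside; floor 6 mm thick. A gripper opened over 100 mm (outside) barely fits: open just enough to let go.
- hook: Fixed hook of 7 mm bar on the cabinet's back wall, under the opening, axes as the cabinet's. Origin: top of the bar at the saddle's lowest point, 112 mm above the bench, 26 mm to +x of the cabinet's centre, up to 12 mm to either side. It points to -x from a plate 38 mm to +x; the upturned tip ends 16 mm above and 26 mm to -x of the origin. Hung, the top of the eye's opening rests at the origin.

How it is judged:
By the outcome, as a careful person would: the job done as asked, in the order asked, and still so for the second after the job is handed in, with the robot touching nothing.
It also fails if it takes over 42 s, if anything falls off the work surface, if the arm or the gripper's body presses on something with over 40 N, if the wrist force passes 120 N, or if a joint passes its speed limit or range.

## Working session

There is one attempt and no reset: what is moved stays moved. The work goes in short steps, Python scripts to look and compute and a tool call to move; the robot and the scene stay as the last step left them, time stands still between calls to the robot, and variables do not carry over. Pictures are saved under pics/ and viewed, about 8 in all and at most 12, crops included, and the job is handed in when it is done.

Besides the shell and the picture viewer there is one more tool, called after "Emit:" as a command line: name --argument value ..., lists and objects as JSON in quotes. arm_command: Moves the arm, as the interface text tells. Its arguments: {"type":"object","properties":{"targets":{"type":"array","items":{"type":"array","items":{"type":"array","items":{"type":"number"}}}}},"required":["targets"]}

```bash
mkdir -p pics
python3 - <<'E'
from plant import ctrl
import cv2
o=ctrl.get_obs();print(o)
for n in("scene","top"):
    cv2.imwrite(f"pics/{n}1.png",ctrl.snapshot(n))
for n in("scene","top","wrist"): print(n,ctrl.camera_model(n))
E
```

```text
{'clock': 0.0, 'joint_pos': array([-5.88342334e+01,  2.05904534e+01,  6.33074688e-01, -2.11075420e-02,
       -7.01374352e+01, -1.65071910e+01]), 'qvel': array([-0.0741232 , -0.05725673, -0.0330755 , -0.01666674,  0.04983628,
        0.03222755]), 'tau': array([ 2.91819691e-03, -5.82720423e+01,  2.93063146e+01,  6.99763834e+00,
        6.72334674e-03, -1.74332413e-04]), 'tool_pos': array([ 0.17064786, -0.65249889,  0.19862541]), 'orientation': array([ 1.79903455e+02, -7.91811087e-03, -1.65348606e+02]), 'force': array([ 0.39957872, -0.19316692,  0.9276614 ]), 'moment': array([-0.01624944, -0.02510069,  0.06891682]), 'opening': 0.08745915840802018}
scene {'K': array([[568.44682229,   0.        , 333.5659268 ],
       [  0.        , 568.44682229, 251.09249363],
       [  0.        ,   0.        ,   1.        ]]), 'xyz': array([0.12634618, 0.81168711, 0.64463579]), 'rotation': array([  49.27061967,    1.19864995, -146.9902536 ])}
top {'K': array([[489.81315413,   0.        , 316.63090326],
       [  0.        , 489.81315413, 237.65240716],
       [  0.        ,   0.        ,   1.        ]]), 'xyz': array([0.34471273, 0.24020849, 0.93121963]), 'rotation': array([ 1.19989438e+01, -5.86183765e-02, -8.77123127e+01])}
wrist {'K': array([[371.64829954,   0.        , 317.86395805],
       [  0.        , 371.64829954, 237.80103942],
       [  0.        ,   0.        ,   1.        ]]), 'xyz': array([ 0.09323932, -0.67264116,  0.38326745]), 'rotation': array([-1.67320219e+01, -6.60039541e-02,  1.04685378e+02])}
```

View pics/scene1.png

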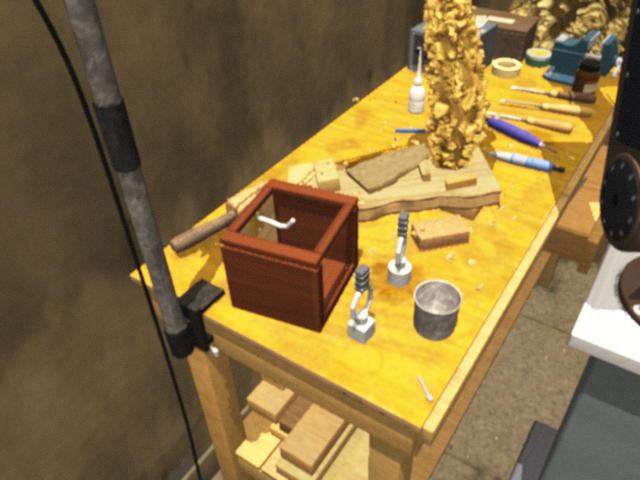

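View pics/top1.png

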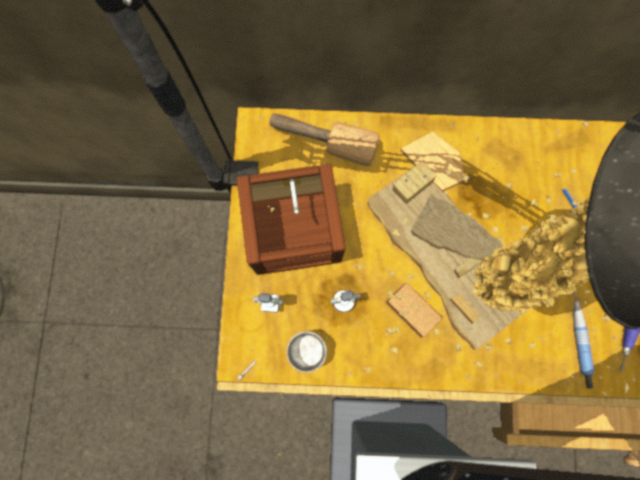

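The scene view shows the round gauge (handle about (404,225), base (400,275)), the square one (362,325) and the cabinet with its hook (278,220). In the top view the round gauge is near (346,299), the square near (268,302), the hook tip near (296,212). A tall tower stands between the arm and the gauges.

```bash
cat > h.py <<'E'
from plant import ctrl
import cv2,numpy as np
from scipy.spatial.transform import Rotation as R
def ray(n,px,cm=None):
    cm=cm or ctrl.camera_model(n);K=cm["K"]
    v=np.array([(px[0]-K[0,2])/K[0,0],(px[1]-K[1,2])/K[1,1]])
    if n=="wrist":
        r=np.linalg.norm(v); d=np.r_[v/max(r,1e-9)*np.sin(r),np.cos(r)]
    else: d=np.r_[v,1]
    d=d*[1,-1,-1]
    return np.array(cm["xyz"]),R.from_euler("xyz",cm["rotation"],degrees=True).apply(d/np.linalg.norm(d))
def plane(n,px,z,cm=None):
    o,d=ray(n,px,cm); return o+d*(z-o[2])/d[2]
def two(a,b):
    (o,d),(p,e)=a,b
    s=np.linalg.lstsq(np.c_[d,-e],p-o,rcond=None)[0]
    A,B=o+d*s[0],p+e*s[1]; return (A+B)/2,np.linalg.norm(A-B)
E
python3 - <<'E'
from h import *
np.set_printoptions(precision=4,suppress=True)
print("round base",plane("scene",(400,280),0),plane("top",(344,303),.0), "handle",plane("top",(348,295),.134))
print("two handle",two(ray("scene",(404,214)),ray("top",(348,295))))
print("hook tip",two(ray("scene",(292,222)),ray("top",(297,212))))
print("hook root",two(ray("scene",(262,218)),ray("top",(293,180))))
for p in [(238,172),(331,165),(343,261),(250,272)]: print("cab",plane("top",p,.142))
for p in [(267,187),(358,197),(321,263),(222,241)]: print("cab s",plane("scene",p,.142))
print("tower base",plane("scene",(450,165),0.03),plane("scene",(488,120),0.1))
for p in [(480,285),(590,200),(590,290)]:
  for z in (.05,.3,.4): print("tower top",p,z,plane("top",p,z))
s=cv2.imread("pics/scene1.png");t=cv2.imread("pics/top1.png")
a=cv2.resize(s[170:350,200:440],None,fx=2.5,fy=2.5,interpolation=2)[:, :]
b=cv2.resize(t[150:350,225:385],None,fx=2.25,fy=2.25,interpolation=2)
c=np.zeros((450,600+b.shape[1],3),np.uint8);c[:a.shape[0],:600]=a;c[:b.shape[0],600:]=b
cv2.imwrite("pics/c1.png",cv2.resize(c,(800,int(450*800/c.shape[1]))) )
E
```

```text
round base [0.4136 0.1948 0.    ] [0.4184 0.1904 0.    ] handle [0.421  0.1915 0.134 ]
two handle (array([0.4195, 0.1905, 0.1301]), np.float64(0.004003776936204055))
hook tip (array([0.5602, 0.2813, 0.118 ]), np.float64(0.0018662300873563834))
hook root (array([0.6168, 0.2898, 0.1099]), np.float64(0.009045561150389275))
cab [0.6207 0.3838 0.142 ]
cab [0.6396 0.2267 0.142 ]
cab [0.4752 0.2016 0.142 ]
cab [0.4511 0.3519 0.142 ]
cab s [0.6259 0.2534 0.142 ]
cab s [0.4903 0.2025 0.142 ]
cab s [0.4543 0.3568 0.142 ]
cab s [0.5974 0.3912 0.142 ]
tower base [ 0.4716 -0.1227  0.03  ] [ 0.4367 -0.2072  0.1   ]
tower top (480, 285) 0.05 [ 0.4565 -0.051   0.05  ]
tower top (480, 285) 0.3 [0.4248 0.0316 0.3   ]
tower top (480, 285) 0.4 [0.4121 0.0647 0.4   ]
tower top (590, 200) 0.05 [ 0.6244 -0.2614  0.05  ]
tower top (590, 200) 0.3 [ 0.545  -0.1191  0.3   ]
tower top (590, 200) 0.4 [ 0.5133 -0.0622  0.4   ]
tower top (590, 290) 0.05 [ 0.4554 -0.2486  0.05  ]
tower top (590, 290) 0.3 [ 0.424  -0.1099  0.3   ]
tower top (590, 290) 0.4 [ 0.4114 -0.0544  0.4   ]
```

View pics/c1.png

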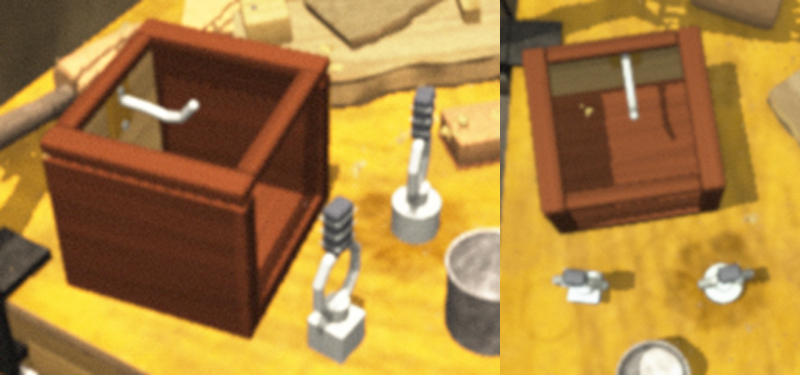

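The crop confirms the gauges' and hook's places, and shows the eyes in roughly the same y‑direction as the cabinet's width. Before moving I need the tower and the dark disc in the top view, because both lie in the arm's path.

Run:
```python
from h import *
np.set_printoptions(precision=3,suppress=True)
w=ctrl.snapshot("wrist");cv2.imwrite("pics/w1.png",w)
s=cv2.imread("pics/scene1.png");t=cv2.imread("pics/top1.png")
a=cv2.resize(s[0:230,380:640],(400,354));b=cv2.resize(t[80:420,380:640],(400,523))
c=np.zeros((600,800,3),np.uint8);c[:354,:400]=a;c[:523,400:]=b
cv2.imwrite("pics/c2.png",c)
```

```text
(no output)
```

View pics/c2.png

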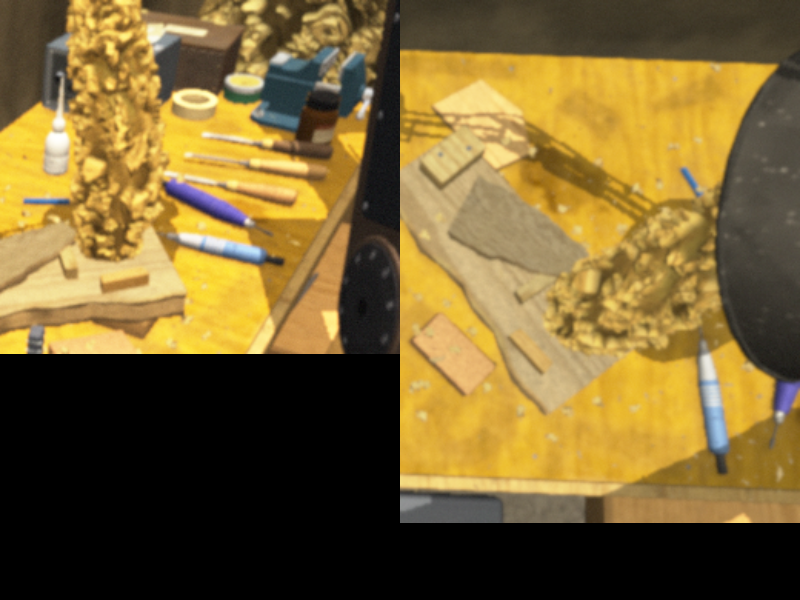

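View pics/w1.png

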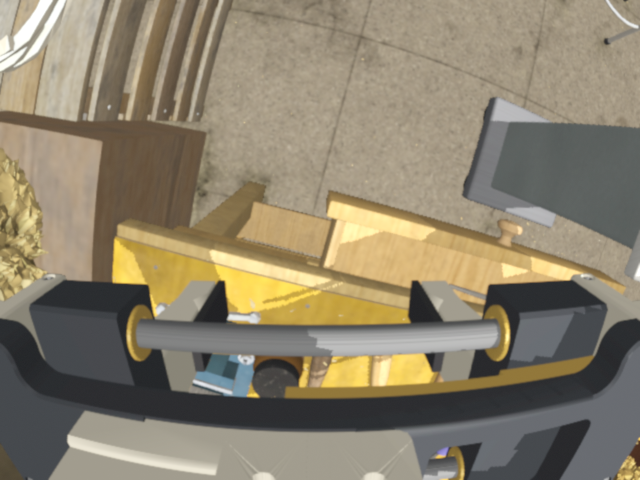

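Run:
```python
from h import *
np.set_printoptions(precision=3,suppress=True)
C=np.array([.47,-.13])
def near(n,px):
    o,d=ray(n,px); h=d[:2]; s=((C-o[:2])@h)/(h@h); p=o+d*s
    nn=np.array([-h[1],h[0]])/np.linalg.norm(h)
    print(n,px,"pt nearest axis",p,"offset",p[:2]-C)
for p in[(455,166),(429,130),(484,123),(428,20),(475,20),(452,0)]: near("scene",p)
for p in[(476,281),(536,308),(562,213),(587,205),(587,260),(587,300)]: near("top",p)
# disc
for p in[(588,220),(640,115),(640,322)]:
  for z in(.45,.6,.75): print(p,z,plane("top",p,z))
for p in[(610,240),(612,120),(625,5)]:
  o,d=ray("scene",p); print("robot scene",p,o+d*(0-o[1])/d[1], o+d*(-.1-o[1])/d[1])
for p in[(230,110),(222,385),(640,398)]: print("bench",plane("top",p,0))
```

```text
scene (455, 166) pt nearest axis [ 0.464 -0.132  0.025] offset [-0.006 -0.002]
scene (429, 130) pt nearest axis [ 0.518 -0.109  0.101] offset [0.048 0.021]
scene (484, 123) pt nearest axis [ 0.424 -0.144  0.126] offset [-0.046 -0.014]
scene (428, 20) pt nearest axis [ 0.536 -0.1    0.309] offset [0.066 0.03 ]
scene (475, 20) pt nearest axis [ 0.465 -0.132  0.311] offset [-0.005 -0.002]
scene (452, 0) pt nearest axis [ 0.503 -0.117  0.342] offset [0.033 0.013]
top (476, 281) pt nearest axis [ 0.495 -0.12  -0.184] offset [0.025 0.01 ]
top (536, 308) pt nearest axis [ 0.417 -0.14   0.072] offset [-0.053 -0.01 ]
top (562, 213) pt nearest axis [ 0.533 -0.094  0.273] offset [0.063 0.036]
top (587, 205) pt nearest axis [ 0.529 -0.098  0.33 ] offset [0.059 0.032]
top (587, 260) pt nearest axis [ 0.47  -0.13   0.262] offset [0. 0.]
top (587, 300) pt nearest axis [ 0.418 -0.14   0.236] offset [-0.052 -0.01 ]
(588, 220) 0.45 [ 0.476 -0.03   0.45 ]
(588, 220) 0.6 [0.435 0.054 0.6  ]
(588, 220) 0.75 [0.394 0.138 0.75 ]
(640, 115) 0.45 [ 0.594 -0.094  0.45 ]
(640, 115) 0.6 [0.516 0.01  0.6  ]
(640, 115) 0.75 [0.438 0.114 0.75 ]
(640, 322) 0.45 [ 0.376 -0.073  0.45 ]
(640, 322) 0.6 [0.366 0.025 0.6  ]
(640, 322) 0.75 [0.356 0.122 0.75 ]
robot scene (610, 240) [0.147 0.    0.063] [ 0.15  -0.1   -0.009]
robot scene (612, 120) [0.2   0.    0.258] [ 0.209 -0.1    0.21 ]
robot scene (625, 5) [0.227 0.    0.408] [ 0.24  -0.1    0.379]
bench [0.804 0.436 0.   ]
bench [0.261 0.409 0.   ]
bench [ 0.268 -0.352 -0.   ]
```

The tower stands at about (0.475, -0.125), some 0.055 m in radius and over 0.34 m tall, so I must pass between it and the base. I'll retract first, then see whether the dark disc is part of the robot or a fixture.

Emit:
arm_command --targets '[[[0,0,0,1,4,1,0.4],[0,0,0,2,8,2,0.4],[0,0,0,3,12,3,0.4],[0,0,0,4,16,4,0.4],[0,0,0,5,20,5,0.4],[0,0,0,6,24,5,0.4],[0,0,0,7,27,5,0.4],[0,0,0,8,30,5,0.4]]]'

```text
clock: 0.82
tool_pos: [0.2507, -0.351, 0.2498]
orientation: [-180.0, 0.1, -165.3]
force: [0.3, 0.3, -0.0]
opening: 0.0398
```

Run:
```python
from h import *
o=ctrl.get_obs();print(o["clock"],o["joint_pos"],o["tool_pos"],o["orientation"],o["opening"])
t=ctrl.snapshot("top");s=ctrl.snapshot("scene");w=ctrl.snapshot("wrist")
c=np.zeros((600,800,3),np.uint8)
c[:300,:400]=cv2.resize(t,(400,300));c[:300,400:]=cv2.resize(s,(400,300));c[300:,:400]=cv2.resize(w,(400,300))
cv2.imwrite("pics/c3.png",c)
```

```text
0.8167 [-2.80888428e+01 -5.24635054e+00 -2.32098704e+01 -1.75537966e-02
 -7.19739537e+01 -4.72476009e+01] [ 0.25065146 -0.35104537  0.24980359] [-1.79969817e+02  5.72473491e-02 -1.65341852e+02] 0.03977156505432426
```

View pics/c3.png

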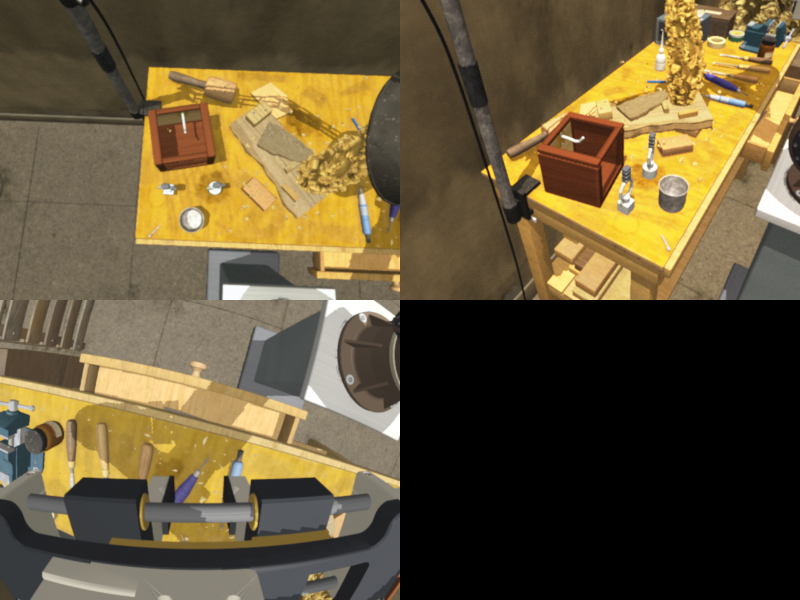

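The disc hasn't moved, so it is a fixed lamp shade hanging near the tower, of unknown height. The joint angles show that the tool sits 0.19 m to the side of the arm's plane. I'll tilt the wrist camera toward the lamp and measure it.

Emit:
arm_command --targets '[[[0.1,-0.07,0,0,0,1,0.4],[0.2,-0.14,0,0,0,2,0.4],[0.3,-0.21,0,0,0,3,0.4],[0.4,-0.28,0,0,0,4,0.4],[0.5,-0.35,0,0,0,5,0.4],[0.6,-0.42,0,0,0,5,0.4],[0.7,-0.49,0,0,0,5,0.4],[0.8,-0.56,0,0,0,5,0.4]]]'

```text
clock: 1.63
tool_pos: [0.2497, -0.3555, 0.2998]
orientation: [136.1, 39.5, 178.1]
force: [0.5, 0.4, -0.2]
opening: 0.0354
```

Run:
```python
from h import *
np.set_printoptions(precision=3,suppress=True)
o=ctrl.get_obs();print(o["clock"],o["joint_pos"],o["tool_pos"],o["orientation"])
print(ctrl.camera_model("wrist"))
cv2.imwrite("pics/w2.png",ctrl.snapshot("wrist"))
```

```text
1.6333 [ -72.626   19.38     5.738  -45.068 -111.031   -5.996] [ 0.25  -0.356  0.3  ] [136.06   39.455 178.123]
{'K': array([[371.648,   0.   , 317.864],
       [  0.   , 371.648, 237.801],
       [  0.   ,   0.   ,   1.   ]]), 'xyz': array([ 0.099, -0.479,  0.353]), 'rotation': array([-65.551, -32.383, 119.63 ])}
```

View pics/w2.png

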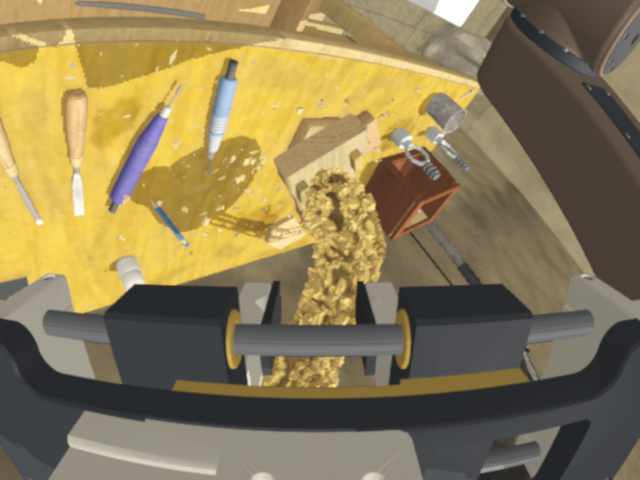

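The tilted view shows the tower running up behind the gripper bar at (320,370); the lamp is hidden. I'll roll the camera 90° so that one image side looks upward.

Emit:
arm_command --targets '[[[0.06,0.08,-0.065,0,0,2,0.4],[0.12,0.16,-0.13,0,0,4,0.4],[0.18,0.24,-0.2,0,0,6,0.4],[0.23,0.33,-0.27,0,0,8,0.4],[0.29,0.41,-0.34,0,0,10,0.4],[0.35,0.49,-0.4,0,0,10,0.4],[0.4,0.57,-0.47,0,0,10,0.4],[0.46,0.65,-0.54,0,0,10,0.4]]]'

```text
clock: 2.35
tool_pos: [0.2503, -0.3541, 0.3993]
orientation: [124.1, -4.7, 141.5]
force: [-0.1, 0.1, 0.5]
opening: 0.0349
```

Emit:
arm_command --targets '[[[0.06,0.08,-0.065,0,0,0,0.4],[0.12,0.16,-0.13,0,0,0,0.4],[0.18,0.24,-0.2,0,0,0,0.4],[0.23,0.33,-0.27,0,0,0,0.4],[0.29,0.41,-0.34,0,0,0,0.4],[0.29,0.41,-0.34,0,0,0,0.4]]]'

```text
clock: 2.85
tool_pos: [0.2502, -0.3539, 0.399]
orientation: [131.4, -32.5, 119.2]
force: [0.8, 0.9, 0.1]
opening: 0.0352
```

Run:
```python
from h import *
np.set_printoptions(precision=3,suppress=True)
o=ctrl.get_obs();print(o["clock"],o["joint_pos"],o["tool_pos"],o["orientation"])
print(ctrl.camera_model("wrist"))
cv2.imwrite("pics/w3.png",ctrl.snapshot("wrist"))
```

```text
2.85 [ -73.448   15.141   13.913  -48.997 -119.937 -105.74 ] [ 0.25  -0.354  0.399] [131.412 -32.522 119.192]
{'K': array([[371.648,   0.   , 317.864],
       [  0.   , 371.648, 237.801],
       [  0.   ,   0.   ,   1.   ]]), 'xyz': array([ 0.127, -0.422,  0.544]), 'rotation': array([ 27.158, -39.216,  -2.117])}
```

View pics/w3.png

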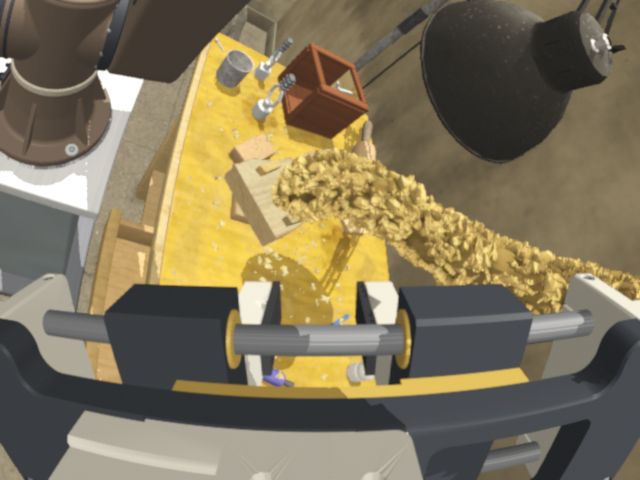

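The lamp is now visible (rim (425,50)–(500,160), cap (590,45)), hanging above and beyond the tower, which itself runs out of the picture at (630,285). I'll intersect these rays with the top camera's disc.

Run:
```python
from h import *
np.set_printoptions(precision=3,suppress=True)
ct=ctrl.camera_model("top");Rt=R.from_euler("xyz",ct["rotation"],degrees=True)
def proj(p):
    q=Rt.inv().apply(p-ct["xyz"]); return np.array([ct["K"][0,2]+ct["K"][0,0]*q[0]/-q[2],ct["K"][1,2]-ct["K"][0,0]*q[1]/-q[2]]),-q[2]
for px in[(424,60),(440,5),(450,120),(500,160),(560,120),(590,45),(610,45)]:
    o,d=ray("wrist",px);out=[]
    for s in np.arange(.2,1.2,.05):
        p=o+d*s;u,dep=proj(p); 
        if dep>0.05: out.append((round(s,2),*np.round(p,2).tolist(),*np.round(u).astype(int).tolist(),"IN" if np.hypot(*(u-[716,219]))<132 else ""))
    print(px); [print("  ",x) for x in out if x[-1]]
for px in[(630,285),(520,250),(620,300),(400,190)]:
    o,d=ray("wrist",px);C=np.array([.48,-.125]);h=d[:2];s=((C-o[:2])@h)/(h@h);print("tower",px,o+d*s)
```

```text
(424, 60)
   (np.float64(0.4), 0.36, -0.11, 0.44, 677, 341, 'IN')
   (np.float64(0.45), 0.39, -0.07, 0.43, 627, 310, 'IN')
(440, 5)
(450, 120)
   (np.float64(0.35), 0.37, -0.19, 0.44, 759, 332, 'IN')
   (np.float64(0.4), 0.41, -0.16, 0.43, 709, 296, 'IN')
   (np.float64(0.45), 0.44, -0.13, 0.41, 664, 263, 'IN')
   (np.float64(0.5), 0.48, -0.09, 0.4, 622, 233, 'IN')
(500, 160)
   (np.float64(0.35), 0.41, -0.23, 0.46, 813, 292, 'IN')
   (np.float64(0.4), 0.45, -0.2, 0.45, 767, 252, 'IN')
   (np.float64(0.45), 0.49, -0.18, 0.44, 725, 214, 'IN')
   (np.float64(0.5), 0.53, -0.15, 0.43, 686, 179, 'IN')
   (np.float64(0.55), 0.57, -0.12, 0.42, 650, 147, 'IN')
(560, 120)
   (np.float64(0.4), 0.45, -0.19, 0.53, 834, 230, 'IN')
   (np.float64(0.45), 0.5, -0.16, 0.53, 790, 183, 'IN')
   (np.float64(0.5), 0.54, -0.13, 0.53, 748, 138, 'IN')
   (np.float64(0.55), 0.58, -0.11, 0.52, 708, 96, 'IN')
(590, 45)
   (np.float64(0.45), 0.46, -0.12, 0.6, 844, 197, 'IN')
   (np.float64(0.5), 0.49, -0.09, 0.61, 796, 142, 'IN')
(610, 45)
tower (630, 285) [ 0.519 -0.354  0.535]
tower (520, 250) [ 0.534 -0.272  0.422]
tower (620, 300) [ 0.515 -0.365  0.521]
tower (400, 190) [ 0.493 -0.142  0.29 ]
```

The lamp rim is at z≈0.43, with its inner edge about 0.37 m from the base; the tower's inner edge is about 0.42 m. The arm has to pass tucked in. I'll fit a small kinematic model to the four known poses so I can plan a folded pass.

```bash
cat > kin.py <<'E'
import numpy as np
from scipy.optimize import least_squares
from scipy.spatial.transform import Rotation as R
Q=np.array([[-58.834,20.590,.633,-.021,-70.137,-16.507],[-28.089,-5.246,-23.21,-.018,-71.974,-47.248],[-72.626,19.38,5.738,-45.068,-111.031,-5.996],[-73.448,15.141,13.913,-48.997,-119.937,-105.74]])
P=np.array([[.17065,-.6525,.19863],[.25065,-.35105,.2498],[.2497,-.3555,.2998],[.2502,-.3539,.399]])
E_=np.array([[179.9,0,-165.35],[-179.97,.06,-165.34],[136.06,39.455,178.123],[131.412,-32.522,119.192]])
E=lambda a,s:R.from_euler(a,s,degrees=True)
def fk(q,p,s4=1):
    h,L1,k,L2,b,T,c,a=p
    r1=E('z',q[0]); r2=r1*E('y',q[1]); r3=r1*E('y',q[1]-q[2]); r4=r3*E('x',s4*q[3]); r5=r4*E('y',-q[4])
    sh=r1.apply([0,a,h]); el=sh+r2.apply([0,0,L1]); w=el+r3.apply([L2,0,k]); w2=w+r4.apply([0,b,0]); t=w2+r5.apply([T,0,c])
    return np.array([sh,el,w,w2,t]),r5
def fit():
    best=None
    for s4 in(1,-1):
        f=lambda p:np.r_[np.concatenate([fk(q,p,s4)[0][-1]-x for q,x in zip(Q,P)]),(p-[.2,.6,0,.47,-.1,.3,0,-.1])*1e-4]
        r=least_squares(f,[.2,.6,0,.47,-.1,.3,0,-.1])
        if best is None or r.cost<best[0]: best=(r.cost,r.x,s4)
    return best
B=fit()
E
python3 - <<'E'
from kin import *
np.set_printoptions(precision=4,suppress=True)
print(B)
for q,x,e in zip(Q,P,E_):
    f,r=fk(q,B[1],B[2]); print((f[-1]-x)*1000,"mm; dir",r.apply([1,0,0]),E('xyz',e).apply([0,0,1])); 
    # j6 convention
    print("x-tool in r5:",r.inv().apply(E('xyz',e).apply([1,0,0])),q[5])
print(fk(Q[3],B[1],B[2])[0])
E
```

```text
(np.float64(1.5477358424781656e-09), array([ 0.1988,  0.6015,  0.0002,  0.4641, -0.1922,  0.4051, -0.0005,
        0.0004]), -1)
[-0.0173  0.0101 -0.0067] mm; dir [-0.0006  0.0016 -1.    ] [-0.0004  0.0017 -1.    ]
x-tool in r5: [ 0.0001 -0.9588 -0.2842] -16.507
[ 0.0009 -0.0046  0.0056] mm; dir [ 0.0011 -0.0002 -1.    ] [ 0.0011 -0.0002 -1.    ]
x-tool in r5: [ 0.     -0.6789 -0.7343] -47.248
[ 0.0307 -0.0158  0.0223] mm; dir [ 0.4801  0.6785 -0.556 ] [ 0.4801  0.6785 -0.556 ]
x-tool in r5: [-0.     -0.9945 -0.1045] -5.996
[-0.0125  0.0021 -0.0212] mm; dir [ 0.4813  0.6762 -0.5577] [ 0.4813  0.6762 -0.5577]
x-tool in r5: [ 0.      0.2713 -0.9625] -105.74
[[ 0.0004  0.0001  0.1988]
 [ 0.0452 -0.1505  0.7795]
 [ 0.1774 -0.5952  0.7698]
 [ 0.0556 -0.6282  0.6247]
 [ 0.2502 -0.3539  0.399 ]]
```

The model fits to 0.03 mm (wrist offset 0.192 m, tool 0.405 m). Next I'll find a tucked pose that clears both lamp and tower.

```bash
cat > pas.py <<'E'
from kin import *
from scipy.optimize import differential_evolution
p,s4=B[1],B[2]
def samples(q):
    f,r=fk(q,p,s4); sh,el,w,w2,t=f; S=[]
    for a,b,rad in((el,w,.065),(w,w2,.065),(w2,t+(w2-t)*.45,.055),(t,t+(w2-t)*.5,.04)):
        for u in np.linspace(0,1,8): S.append((a+(b-a)*u,rad))
    ax=(w2-t)/np.linalg.norm(w2-t)
    jaw=np.cross(ax,[0,0,1.]); n=np.linalg.norm(jaw); jaw=jaw/n if n>.05 else np.array([0,1.,0])
    if n<=.05: jaw=np.cross([0,0,1],np.r_[t[:2],0]);jaw/=np.linalg.norm(jaw)
    for d in(.07,.13,.2):
        for sg in(-1,1): S.append((t+ax*d+jaw*sg*.1,.04))
    return S,f
def clear(q):
    S,f=samples(q);c=[]
    for x,rad in S:
        r=np.hypot(*x[:2]); lim=.365 if x[2]+rad>.40 else .415
        c+=[lim-r-rad, x[2]-rad-.03]
        if x[2]<.55: c.append(r-rad-.11)
    return min(c)
E
python3 - <<'E'
from pas import *
np.set_printoptions(precision=3,suppress=True)
for j4 in((-60,60),(-174,95)):
    f=lambda v:-clear(np.r_[0,v,0])
    r=differential_evolution(f,[(-60,60),(-57,70),j4,(-165,-25)],seed=1,maxiter=150,popsize=14,tol=1e-6)
    q=np.r_[0,r.x,0];print(-r.fun,r.x);print(samples(q)[1]);print(fk(q,p,s4)[1].apply([1,0,0]))
E
```

```text
0.14829120506102164 [ -14.608   70.     -60.    -165.   ]
[[ 0.     0.     0.199]
 [-0.152  0.     0.781]
 [-0.108  0.     1.243]
 [ 0.057 -0.096  1.227]
 [ 0.073 -0.005  0.833]]
[ 0.038  0.224 -0.974]
0.15055824587787575 [ -14.385   70.     -70.893 -165.   ]
[[ 0.     0.     0.199]
 [-0.149  0.     0.781]
 [-0.104  0.     1.243]
 [ 0.077 -0.062  1.226]
 [ 0.072  0.036  0.833]]
[-0.01   0.245 -0.97 ]
```

Going high works much better: with the tool vertical at radius about 0.28 m and TCP z≈0.7, everything clears the lamp. I'll untilt and rise inward, away from the tower.

Emit:
arm_command --targets '[[[-0.09,0.065,0,-1,0.5,2,0.4],[-0.18,0.13,0,-2,1,4,0.4],[-0.27,0.19,0,-3,2,6,0.4],[-0.36,0.25,0,-4,3,8,0.4],[-0.45,0.32,0,-5,4,10,0.4],[-0.54,0.38,0,-6,5,12,0.4],[-0.63,0.44,0,-7,5.5,14,0.4],[-0.72,0.5,0,-8,6,16,0.4]]]'

```text
clock: 3.57
tool_pos: [0.1696, -0.2935, 0.5618]
orientation: [175.2, -3.0, 105.2]
force: [1.9, 1.3, 0.3]
opening: 0.035
```

Run:
```python
from kin import *
from plant import ctrl
np.set_printoptions(precision=3,suppress=True)
o=ctrl.get_obs();print(o["clock"],o["joint_pos"],o["tool_pos"],o["orientation"],o["force"])
print(fk(o["joint_pos"],B[1],B[2])[0])
r=E('xyz',o["orientation"])
for yaw in(100,190,-168):print(yaw,(E('xyz',[180,0,yaw])*r.inv()).as_rotvec())
```

```text
3.5667 [ -33.492  -12.593   12.614   -6.135 -114.175 -134.036] [ 0.17  -0.294  0.562] [175.203  -3.024 105.163] [1.856 1.287 0.299]
[[ 0.     0.     0.199]
 [-0.109  0.073  0.786]
 [ 0.241 -0.159  0.984]
 [ 0.143 -0.323  0.965]
 [ 0.169 -0.293  0.562]]
100 [-0.07   0.07  -0.088]
190 [-0.109  0.     1.482]
-168 [-0.109 -0.002  1.516]
```

Emit:
arm_command --targets '[[[-0.01,0,0.11,-0.5,0.7,2,0.4],[-0.02,0,0.22,-1,1.4,4,0.4],[-0.025,0,0.33,-1.5,2.1,6,0.4],[-0.03,0,0.44,-2,2.8,8,0.4],[-0.04,0,0.55,-2.5,3.5,10,0.4],[-0.05,0,0.67,-3,4.2,12,0.4],[-0.06,0,0.79,-3,5,14,0.4],[-0.065,0,0.91,-3,5,14,0.4]]]'

```text
clock: 4.23
tool_pos: [0.1398, -0.2428, 0.7026]
orientation: [177.6, -0.4, 157.6]
force: [-0.0, -0.5, 0.3]
opening: 0.0346
```

Run:
```python
from kin import *
from plant import ctrl
np.set_printoptions(precision=3,suppress=True)
o=ctrl.get_obs();print(o["clock"],o["joint_pos"],o["tool_pos"],o["orientation"],o["force"])
print(fk(o["joint_pos"],B[1],B[2])[0])
r=E('xyz',o["orientation"]);print((E('xyz',[180,0,-168])*r.inv()).as_rotvec())
c=o["tool_pos"]
for az in np.arange(-60,41,8): 
    v=.275*np.array([np.cos(np.radians(az)),np.sin(np.radians(az))]);print(az,np.round((v-c[:2])*100,1))
```

```text
4.2333 [ -21.518  -11.097   33.616   -3.369 -135.02   -93.255] [ 0.14  -0.243  0.703] [177.625  -0.393 157.611] [-0.012 -0.49   0.318]
[[ 0.     0.     0.199]
 [-0.108  0.043  0.789]
 [ 0.199 -0.078  1.116]
 [ 0.136 -0.259  1.108]
 [ 0.139 -0.243  0.703]]
[-0.043 -0.003  0.6  ]
-60 [-0.2  0.5]
-52 [3.  2.6]
-44 [5.8 5.2]
-36 [8.3 8.1]
-28 [10.3 11.4]
-20 [11.9 14.9]
-12 [12.9 18.6]
-4 [13.5 22.4]
4 [13.5 26.2]
12 [12.9 30. ]
20 [11.9 33.7]
28 [10.3 37.2]
36 [ 8.3 40.4]
```

Sweep past the lamp at constant height and radius.

Emit:
arm_command --targets '[[[-0.005,0,0.07,2.5,2.3,0,0.4],[-0.01,0,0.15,5.3,4.8,0,0.4],[-0.015,0,0.22,7.7,7.4,0,0.4],[-0.02,0,0.3,9.7,10.5,0,0.4],[-0.025,0,0.37,11.2,13.6,0,0.4],[-0.03,0,0.45,12.4,17,0,0.4],[-0.035,0,0.52,13.2,20.6,0,0.4],[-0.04,0,0.6,13.5,24.3,0,0.4]]]'

```text
clock: 4.9
tool_pos: [0.276, -0.0024, 0.6993]
orientation: [179.8, -0.5, -168.6]
force: [1.6, 0.2, 0.5]
opening: 0.0352
```

Emit:
arm_command --targets '[[[0,0,0,0,3.5,0,0.4],[0,0,0,-0.6,7,0,0.4],[0,0,0,-1.6,10.5,0,0.4],[0,0,0,-3,14,0,0.4],[0,0,0,-3,14.5,0,0.4]]]'

```text
clock: 5.32
tool_pos: [0.2436, 0.1464, 0.6984]
orientation: [179.8, -0.6, -168.3]
force: [0.8, 0.6, -0.5]
opening: 0.0354
```

Run:
```python
from kin import *
from plant import ctrl
np.set_printoptions(precision=3,suppress=True)
o=ctrl.get_obs();print(o["clock"],o["joint_pos"],o["tool_pos"],o["orientation"],o["force"])
print((np.array([.40,.191,.35])-o["tool_pos"])*100)
```

```text
5.3167 [  72.221  -11.934   31.396   -0.87  -133.478 -151.128] [0.244 0.146 0.698] [ 179.821   -0.624 -168.308] [ 0.768  0.564 -0.486]
[ 15.636   4.465 -34.839]
```

Emit:
arm_command --targets '[[[0,0,0,2,0.8,-3,0.4],[0,0,0,4,1.6,-6,0.4],[0,0,0,6,2.4,-9,0.4],[0,0,0,8,3.2,-12,0.4],[0,0,0,10,4,-15,0.4],[0,0,0,12,4.8,-18,0.4],[0,0,0,14,5.6,-21,0.4],[0,0,0,16,6,-24,0.4]]]'

```text
clock: 5.98
tool_pos: [0.407, 0.2009, 0.4576]
orientation: [179.8, -0.5, -168.8]
force: [0.0, 1.0, 0.7]
opening: 0.0353
```

Emit:
arm_command --targets '[[[0,0,0,2,0.2,-3,0.4],[0,0,0,4,0.4,-6,0.4],[0,0,0,6,0.4,-9,0.4],[0,0,0,8,0.4,-12,0.4],[0,0,0,8,0.4,-15,0.4],[0,0,0,8,0.4,-15,0.4]]]'

```text
clock: 6.48
tool_pos: [0.4839, 0.203, 0.3024]
orientation: [180.0, -1.1, -169.0]
force: [-1.4, -0.5, -1.2]
opening: 0.0351
```

Run:
```python
from h import *
np.set_printoptions(precision=4,suppress=True)
o=ctrl.get_obs();print(o["clock"],o["joint_pos"],o["tool_pos"],o["orientation"])
cm=ctrl.camera_model("wrist");print(cm)
cv2.imwrite("pics/w4.png",ctrl.snapshot("wrist"))
import pickle;pickle.dump(cm,open("w4.pkl","wb"))
```

```text
6.4833 [  43.6916    4.0238   -7.1083   -0.6203  -79.7961 -122.5325] [0.4839 0.203  0.3024] [ 179.9863   -1.1104 -168.9556]
{'K': array([[371.6483,   0.    , 317.864 ],
       [  0.    , 371.6483, 237.801 ],
       [  0.    ,   0.    ,   1.    ]]), 'xyz': array([0.4089, 0.1887, 0.4884]), 'rotation': array([-15.6299,   0.0056, 101.0787])}
```

View pics/w4.png

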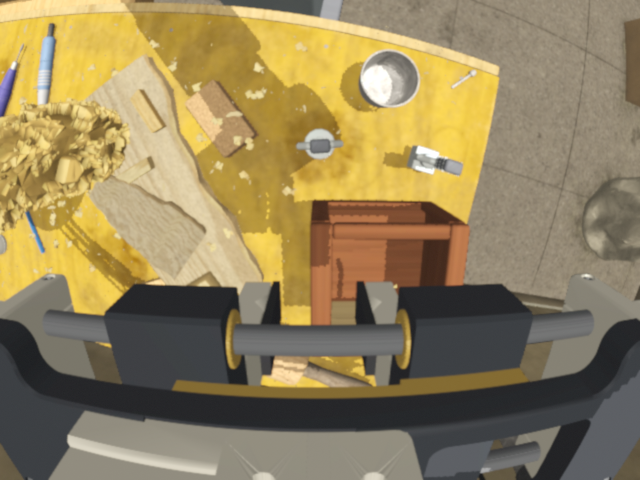

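The round gauge stands nearly under the camera: handle (320,146), eye ends (297,146)/(342,145), nearly in line with the tool's axes. The square gauge is at (425–455,160). The hook is just hidden by the gripper, so I move 8 cm on for it and measure the handle by mask in the picture I have.

Emit:
arm_command --targets '[[[0,0,0,2.5,1,0,0.4],[0,0,0,5,2,0,0.4],[0,0,0,8,3,0,0.4],[0,0,0,8,3,0,0.4],[0,0,0,8,3,0,0.4]]]'

```text
clock: 6.95
tool_pos: [0.5672, 0.2354, 0.3109]
orientation: [179.8, -0.4, -169.0]
force: [-0.6, -0.3, 0.3]
opening: 0.0353
```

Run:
```python
from h import *
import pickle
np.set_printoptions(precision=4,suppress=True)
cm=pickle.load(open("w4.pkl","rb"));w=cv2.imread("pics/w4.png")
x0,y0=285,120;c=w[y0:175,x0:360];g=c.max(2)
hsv=cv2.cvtColor(c,cv2.COLOR_BGR2HSV)
for nm,m in(("dark",(g<100)&(hsv[...,1]<90)),("grey",(hsv[...,1]<70))):
    n,l,st,ce=cv2.connectedComponentsWithStats(m.astype(np.uint8))
    i=1+np.argmax(st[1:,4]);pts=np.argwhere(l==i)[:,::-1].astype(np.float32)+[x0,y0]
    rr=cv2.minAreaRect(pts.astype(np.float32));print(nm,st[i],ce[i]+[x0,y0],rr)
    if nm=="dark":
        print("handle top",plane("wrist",rr[0],.134,cm)); b=cv2.boxPoints(rr)
        B=np.array([plane("wrist",p,.134,cm)[:2] for p in b]);d=B-np.roll(B,1,0);print("sides mm",np.linalg.norm(d,axis=1)*1000,"ang",np.degrees(np.arctan2(d[:,1],d[:,0])))
print("eye ends",[plane("wrist",p,.068,cm) for p in((297,146.5),(342,145))])
print("square handle approx",plane("wrist",(455,166),.134,cm),plane("wrist",(427,159),.03,cm))
o=ctrl.get_obs();print(o["clock"],o["tool_pos"],o["orientation"])
cm=ctrl.camera_model("wrist");pickle.dump(cm,open("w5.pkl","wb"));cv2.imwrite("pics/w5.png",ctrl.snapshot("wrist"))
w=cv2.imread("pics/w5.png");cv2.imwrite("pics/w5c.png",cv2.resize(w[100:320,250:500],(750,660))[:600])
```

```text
Traceback (most recent call last):
ValueError: attempt to get argmax of an empty sequence
```

Run:
```python
from h import *
import pickle
np.set_printoptions(precision=4,suppress=True)
o=ctrl.get_obs();print(o["clock"],o["tool_pos"],o["orientation"])
cm=ctrl.camera_model("wrist");pickle.dump(cm,open("w5.pkl","wb"));cv2.imwrite("pics/w5.png",ctrl.snapshot("wrist"))
w=cv2.imread("pics/w5.png");cv2.imwrite("pics/w5c.png",cv2.resize(w[100:320,250:500],(750,660))[:600])
cm=pickle.load(open("w4.pkl","rb"));w=cv2.imread("pics/w4.png")
x0,y0=285,120;c=w[y0:175,x0:360];hsv=cv2.cvtColor(c,cv2.COLOR_BGR2HSV)
print("V row146",hsv[26,:,2],"S",hsv[26,:,1])
for nm,m in(("dark",(hsv[...,2]<125)&(hsv[...,1]<110)),("grey",(hsv[...,1]<110))):
    n,l,st,ce=cv2.connectedComponentsWithStats(m.astype(np.uint8))
    if n<2: continue
    i=1+np.argmax(st[1:,4]);pts=(np.argwhere(l==i)[:,::-1]+[x0,y0]).astype(np.float32)
    rr=cv2.minAreaRect(pts);print(nm,st[i],ce[i]+[x0,y0],rr)
    if nm=="dark":
        print("handle top",plane("wrist",rr[0],.134,cm)); b=cv2.boxPoints(rr)
        B=np.array([plane("wrist",p,.134,cm)[:2] for p in b]);d=B-np.roll(B,1,0);print("sides mm",np.linalg.norm(d,axis=1)*1000,"ang",np.degrees(np.arctan2(d[:,1],d[:,0])))
print("eye ends",[plane("wrist",p,.068,cm) for p in((297,146.5),(342,145))])
print("square handle approx",plane("wrist",(455,166),.134,cm),plane("wrist",(427,159),.03,cm))
```

```text
6.95 [0.5672 0.2354 0.3109] [ 179.7705   -0.43   -168.9629]
V row146 [166 161 156 154 154 154 153 153 152 152 152 156 165 169 169 169 168 168
 168 169 173 183 191 191 174 127 112 122 127 126 123 124 124 124 124 123
 123 122 123 123 123 122 119 108 104 129 160 168 158 148 145 145 148 150
 149 152 166 185 203 210 209 207 204 202 200 199 199 200 201 202 202 202
 204 205 207] S [169 174 181 182 180 176 178 177 178 169 129  60  19  14  14  14  14  14
  14  12  12  13  12  11  12   6   5   8   6   6   4   6   6   6   6   6
   6   4   6   6   6   6   6   5   5  12  13  14  13  14  19  25  33  41
  41  50  75 117 161 181 183 185 186 187 186 186 185 184 180 179 175 172
 171 169 169]
dark [ 25  20  21  13 188] [320.0266 146.5691] ((320.0, 146.0), (20.0, 12.0), 0.0)
handle top [0.4174 0.1924 0.134 ]
sides mm [18.9253 11.4539 18.8591 11.4561] ang [ -78.8704 -169.0514  101.1364   11.2796]
grey [ 11   8  47  32 914] [319.0077 143.616 ] ((318.9808349609375, 144.47921752929688), (32.10525894165039, 38.548919677734375), 47.29060745239258)
eye ends [array([0.4245, 0.1678, 0.068 ]), array([0.4131, 0.217 , 0.068 ])]
square handle approx [0.4072 0.3273 0.134 ] [0.407  0.3285 0.03  ]
```

View pics/w5c.png

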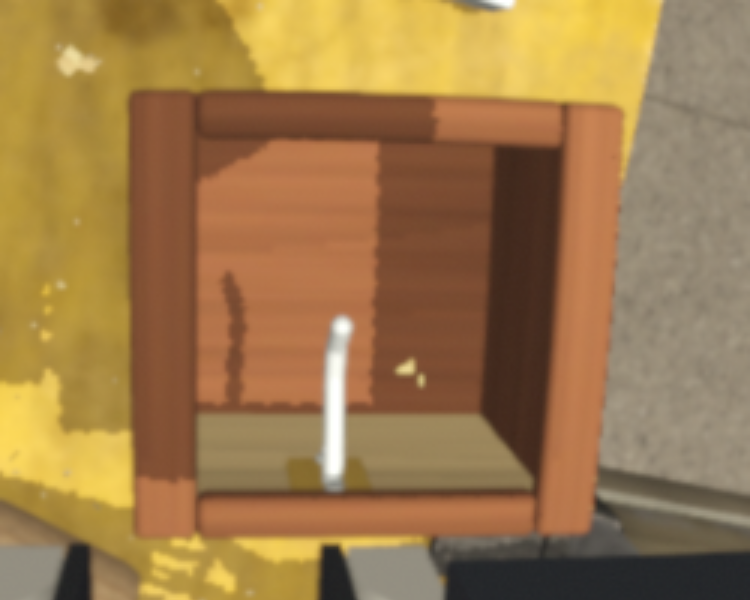

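The crop shows the cabinet squarely: outer frame corners (130,92), (622,105), (597,535), (135,537) in the crop, hook tip (342,325), hook root (334,487). The handle measures 19×11 mm at (0.417, 0.192), in agreement with the top camera.

Run:
```python
from h import *
import pickle
np.set_printoptions(precision=4,suppress=True)
cm=pickle.load(open("w5.pkl","rb"))
f=lambda p,z:plane("wrist",(250+p[0]/3-.33,100+p[1]/3-.33),z,cm)
o=np.array([f(p,.142)[:2] for p in((130,92),(622,105),(597,535),(135,537))])
i=np.array([f(p,.142)[:2] for p in((197,138),(562,147),(537,493),(197,491))])
for n,c in(("outer",o),("inner",i)):
    d=np.roll(c,-1,0)-c; print(n,c.tolist(),"len",np.linalg.norm(d,axis=1),"ang",np.degrees(np.arctan2(d[:,1],d[:,0])),"ctr",c.mean(0))
tip=f((342,321),.126);root=f((334,487),.110);mid=f((336,400),.112)
print("tip",tip,"mid",mid,"root",root,"len",np.linalg.norm((root-tip)[:2]),"yaw",np.degrees(np.arctan2(*(root-tip)[[1,0]])))
print("tip two-view",two(ray("scene",(293,222)),ray("wrist",(250+342/3,100+325/3),cm)),two(ray("top",(297,212)),ray("wrist",(250+342/3,100+325/3),cm)))
y=np.radians(10); X=np.array([np.cos(y),np.sin(y)]);Y=np.array([-X[1],X[0]])
for n,c in(("outer",o.mean(0)),("inner",i.mean(0))):
    for q in(tip,mid,root): print(n,"rel cabinet xy mm",1000*(q[:2]-c)@X,1000*(q[:2]-c)@Y)
```

```text
outer [[0.4926532654852761, 0.1980068978777071], [0.4613186877229646, 0.35553640611541915], [0.6089101219281616, 0.3881513571555144], [0.6391818145753752, 0.22613452817376128]] len [0.1606 0.1512 0.1648 0.1492] ang [ 101.25     12.461   -79.4167 -169.1337] ctr [0.5505 0.292 ]
inner [[0.5031073244759577, 0.2214466996517289], [0.4801607783122907, 0.33810362083197815], [0.5974408120635587, 0.3606983523638819], [0.6185125417858204, 0.243842790315217]] len [0.1189 0.1194 0.1187 0.1176] ang [ 101.1281   10.9048  -79.7781 -169.0174] ctr [0.5498 0.291 ]
tip [0.5547 0.2817 0.126 ] mid [0.5858 0.2883 0.112 ] root [0.619  0.2955 0.11  ] len 0.06579384375484537 yaw 12.134518356317413
tip two-view (array([0.5567, 0.2829, 0.1205]), np.float64(0.0014445095313108292)) (array([0.554 , 0.2801, 0.1422]), np.float64(0.001431349362943826))
outer rel cabinet xy mm 2.3417512372734905 -10.869396046381315
outer rel cabinet xy mm 34.13170850561018 -9.737567818973707
outer rel cabinet xy mm 68.0899430185994 -8.418854570912362
inner rel cabinet xy mm 3.2038261035416884 -10.072556452096192
inner rel cabinet xy mm 34.99378337187838 -8.940728224688584
inner rel cabinet xy mm 68.9520178848676 -7.622014976627239
```

Cabinet centre ≈ (0.550, 0.2915), yaw 11°; opening reads 119×119 mm (120 expected). Hook origin ≈ (0.577, 0.287), 10 mm to the side, within its stated limit. Now I go above the round gauge.

Emit:
arm_command --targets '[[[0,0,0,-3,-1,-1,0.4],[0,0,0,-6,-2,-3,0.4],[0,0,0,-9,-3,-5,0.4],[0,0,0,-12,-3.8,-8,0.4],[0,0,0,-14.9,-4.3,-11,0.4],[0,0,0,-14.9,-4.3,-11,0.4],[0,0,0,-14.9,-4.3,-11,0.4],[0,0,0,-14.9,-4.3,-11,0.4]]]'

```text
clock: 7.67
tool_pos: [0.4174, 0.1926, 0.2019]
orientation: [179.7, -0.3, -168.9]
force: [1.7, 0.3, 1.4]
opening: 0.0353
```

Run:
```python
from plant import ctrl
o=ctrl.get_obs();print(o["clock"],o["tool_pos"],o["orientation"],o["opening"],o["force"],o["qvel"].round(1))
```

```text
7.6667 [0.41740581 0.19263698 0.20191464] [ 179.65278166   -0.27464566 -168.93599675] 0.03534226093480614 [1.72678933 0.25327976 1.40472953] [-0.7  1.4  2.4  0.1  0.1 -0.3]
```

Emit:
arm_command --targets '[[[0,0,0,0,0,-2.5,0.4],[0,0,0,0,0,-5,0.4],[0,0,0,0,0,-7,0.4],[0,0,0,0,0,-8.5,0.4],[0,0,0,0,0,-9.5,0.4],[0,0,0,0,0,-9.8,0.4],[0,0,0,0,0,-9.8,0.4],[0,0,0,0,0,-9.8,0.4]]]'

```text
clock: 8.33
tool_pos: [0.418, 0.1928, 0.1027]
orientation: [179.7, -0.4, -169.1]
force: [-0.5, -0.0, 0.3]
opening: 0.0352
```

Emit:
arm_command --targets '[[[0,0,0,0,0,0,0.3],[0,0,0,0,0,0,0.1],[0,0,0,0,0,0,0],[0,0,0,0,0,0,0],[0,0,0,0,0,0,0],[0,0,0,0,0,0,0],[0,0,0,0,0,0,0],[0,0,0,0,0,0,0]]]'

```text
clock: 9.0
tool_pos: [0.4172, 0.1922, 0.1022]
orientation: [179.7, -0.4, -169.1]
force: [-1.2, -1.4, 6.4]
opening: 0.0187
```

Gripped: opening 18.7 mm on the 20 mm handle. I lift it straight up.

Emit:
arm_command --targets '[[[0,0,0,0,0,1,0],[0,0,0,0,0,3,0],[0,0,0,0,0,6,0],[0,0,0,0,0,9,0],[0,0,0,0,0,12,0],[0,0,0,0,0,15,0],[0,0,0,0,0,17.5,0],[0,0,0,0,0,19,0]]]'

```text
clock: 9.67
tool_pos: [0.4171, 0.1922, 0.2941]
orientation: [179.7, -0.4, -169.1]
force: [0.9, 0.3, -2.6]
opening: 0.0196
```

Emit:
arm_command --targets '[[[0,0,0,1.5,1.2,0,0],[0,0,0,4,3.2,0,0],[0,0,0,6.5,5.2,0,0],[0,0,0,8.5,7,0,0],[0,0,0,10,8,0,0],[0,0,0,10.5,8.4,0,0],[0,0,0,10.5,8.4,0,0],[0,0,0,10.5,8.4,0,0]]]'

```text
clock: 10.33
tool_pos: [0.5211, 0.2755, 0.2905]
orientation: [179.8, -0.6, -169.1]
force: [-1.0, 0.2, -2.1]
opening: 0.0193
```

Run:
```python
from h import *
np.set_printoptions(precision=4,suppress=True)
o=ctrl.get_obs();print(o["clock"],o["tool_pos"],o["orientation"],o["opening"],o["force"])
w=ctrl.snapshot("wrist");t=ctrl.snapshot("top");s=ctrl.snapshot("scene")
cv2.imwrite("pics/w6.png",w)
c=np.zeros((600,800,3),np.uint8)
c[:300,:400]=cv2.resize(s[100:310,180:460],(400,300));c[:300,400:]=cv2.resize(t[130:310,220:460],(400,300));c[300:,:400]=cv2.resize(w,(400,300))
c[300:,400:]=cv2.resize(w[100:340,200:520],(400,300))
cv2.imwrite("pics/c6.png",c)
```

```text
10.3333 [0.5211 0.2755 0.2905] [ 179.8065   -0.6169 -169.0833] 0.019257439010535803 [-1.0008  0.1606 -2.1127]
```

View pics/c6.png

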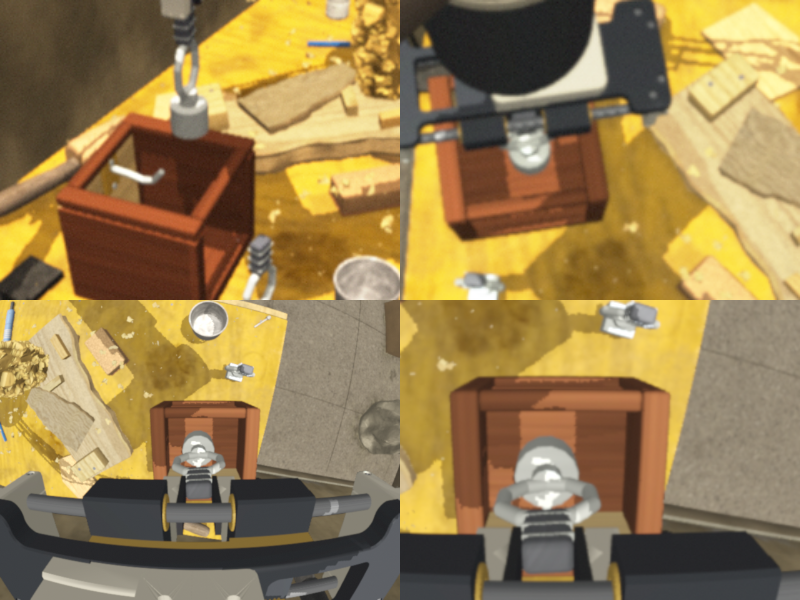

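The gauge hangs upright in the grip, above the front half of the opening, and the square gauge still stands. A quick numeric check for tilt: the plug's front lower edge at (317.6,209.6), compared with where it should be.

Run:
```python
from h import *
np.set_printoptions(precision=4,suppress=True)
o=ctrl.get_obs();t=o["tool_pos"];X=np.array([.9816,.1908]);Y=np.array([-.1908,.9816])
w=cv2.imread("pics/w6.png");hsv=cv2.cvtColor(w,cv2.COLOR_BGR2HSV)
m=(hsv[...,1]<60)&(hsv[...,2]>90);m[:195]=0;m[262:]=0;m[:,:280]=0;m[:,360:]=0
for r in range(204,250,4):
    c=np.flatnonzero(m[r]);print(r,(c.min(),c.max()) if len(c) else None)
top=np.argwhere(m)[:,0].min();cc=np.flatnonzero(m[top:top+2].any(0)).mean();print(top,cc)
p=plane("wrist",(cc,top),t[2]-.102);print("front edge rel TCP XY mm",1000*(p[:2]-t[:2])@X,1000*(p[:2]-t[:2])@Y)
for z,n in((.072,"top disc"),(.102,"bottom")):
  L=[plane("wrist",(np.flatnonzero(m[r]).min(),r),t[2]-z) for r in(226,)]+[plane("wrist",(np.flatnonzero(m[r]).max(),r),t[2]-z) for r in(226,)]
  print(n,[((q[:2]-t[:2])@X*1000,(q[:2]-t[:2])@Y*1000) for q in L])
# scene verticality: plug bottom and handle columns
s=ctrl.snapshot("scene");
h=(.5774,.2867);print("to approach(cm)",100*(np.array(h)-.056*X-t[:2]),"to hook",100*(np.array(h)-t[:2]))
```

```text
204 None
208 None
212 (np.int64(306), np.int64(328))
216 (np.int64(301), np.int64(333))
220 (np.int64(297), np.int64(336))
224 (np.int64(295), np.int64(338))
228 (np.int64(294), np.int64(340))
232 (np.int64(293), np.int64(341))
236 (np.int64(292), np.int64(342))
240 (np.int64(291), np.int64(342))
244 (np.int64(292), np.int64(343))
248 (np.int64(289), np.int64(354))
209 316.5
front edge rel TCP XY mm -18.347166987431905 -0.33591059024219544
top disc [(np.float64(-12.25293378100373), np.float64(-15.741546600316674)), (np.float64(-12.196888566033126), np.float64(15.729206757090802))]
bottom [(np.float64(-4.5365230403927415), np.float64(-17.527132170168876)), (np.float64(-4.473940212295696), np.float64(17.614650201206747))]
to approach(cm) [0.1446 0.0672] to hook [5.6415 1.1357]
```

The plug is centred on the tool axis to within 1 mm, with no tilt. I lower it through the opening in front of the hook.

Emit:
arm_command --targets '[[[0,0,0,0.1,0.1,-1,0],[0,0,0,0.1,0.1,-3,0],[0,0,0,0.1,0.1,-5,0],[0,0,0,0.1,0.1,-7,0],[0,0,0,0.1,0.1,-9,0],[0,0,0,0.1,0.1,-11,0],[0,0,0,0.1,0.1,-13,0],[0,0,0,0.1,0.1,-14,0]]]'

```text
clock: 11.2
tool_pos: [0.5212, 0.2758, 0.1486]
orientation: [179.8, -0.7, -169.1]
force: [0.2, -0.5, -2.1]
opening: 0.019
```

Emit:
arm_command --targets '[[[0,0,0,0,0,0,0],[0,0,0,0,0,0,0],[0,0,0,0,0,0,0]]]'

```text
clock: 11.45
tool_pos: [0.5234, 0.2773, 0.1528]
orientation: [179.7, -0.4, -169.1]
force: [-0.0, 0.8, -1.2]
opening: 0.019
```

Run:
```python
from h import *
np.set_printoptions(precision=4,suppress=True)
o=ctrl.get_obs();t=o["tool_pos"];print(o["clock"],t,o["orientation"],o["force"],o["opening"])
print("to hook cm",100*(np.array([.5774,.2867])-t[:2]),"z to .151",100*(.151-t[2]))
```

```text
11.45 [0.5234 0.2773 0.1528] [ 179.7222   -0.401  -169.0547] [-0.0157  0.752  -1.1781] 0.019038285670021398
to hook cm [5.4    0.9369] z to .151 -0.17642350092978987
```

Emit:
arm_command --targets '[[[0,0,0,0.6,0.1,-0.1,0],[0,0,0,1.4,0.3,-0.1,0],[0,0,0,2.2,0.4,-0.1,0],[0,0,0,3,0.55,-0.1,0],[0,0,0,3.8,0.7,-0.1,0],[0,0,0,4.6,0.85,-0.1,0],[0,0,0,5.4,0.95,-0.1,0],[0,0,0,5.4,0.95,-0.1,0]]]'

```text
clock: 12.12
tool_pos: [0.5783, 0.2865, 0.15]
orientation: [179.8, -0.5, -169.1]
force: [0.6, 1.0, -1.9]
opening: 0.019
```

Emit:
arm_command --targets '[[[0,0,0,0,0,0,0],[0,0,0,0,0,0,0],[0,0,0,0,0,0,0]]]'

```text
clock: 12.37
tool_pos: [0.5764, 0.2863, 0.1505]
orientation: [179.8, -0.5, -169.1]
force: [-0.9, -0.6, -2.3]
opening: 0.0194
```

Run:
```python
from h import *
np.set_printoptions(precision=4,suppress=True)
o=ctrl.get_obs();t=o["tool_pos"];print(o["clock"],t,o["orientation"],o["force"],o["opening"])
print("to hook cm",100*(np.array([.5774,.2867])-t[:2]),"to hung z",100*(.124-t[2]))
s=ctrl.snapshot("scene");t2=ctrl.snapshot("top");w=ctrl.snapshot("wrist")
c=np.zeros((600,800,3),np.uint8)
c[:,:500]=cv2.resize(s[150:340,210:368],(500,600),interpolation=2);c[:225,500:]=cv2.resize(w[60:300,200:520],(300,225));c[225:450,500:]=cv2.resize(t2[130:310,220:460],(300,225))
cv2.imwrite("pics/c7.png",c)
```

```text
12.3667 [0.5764 0.2863 0.1505] [ 179.7584   -0.514  -169.0701] [-0.9393 -0.6312 -2.332 ] 0.01940975031449684
to hook cm [0.0996 0.0371] to hung z -2.6485306533210324
```

View pics/c7.png

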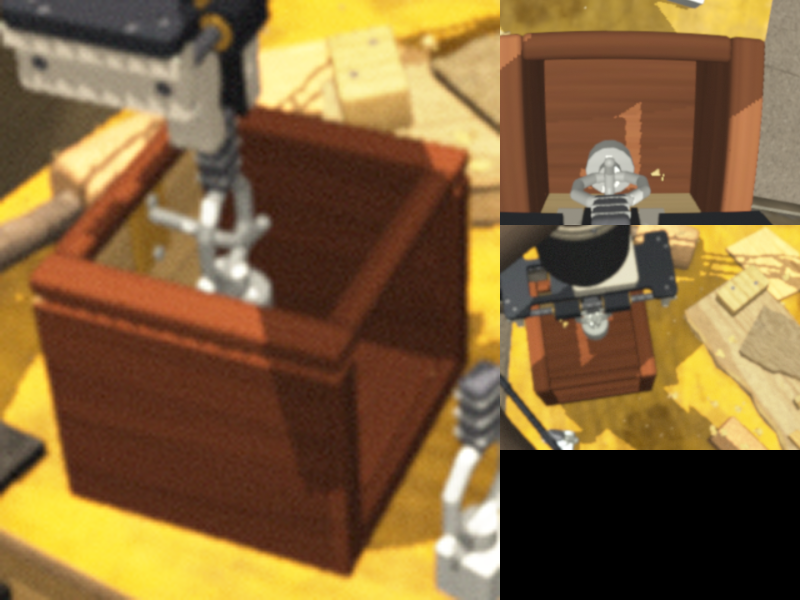

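The hook passes through the eye, its tip coming out on the near side at (262,222). I lower gently until the hook takes the weight.

Emit:
arm_command --targets '[[[0,0,0,0.05,0,-0.4,0],[0,0,0,0.1,0,-0.9,0],[0,0,0,0.1,0,-1.4,0],[0,0,0,0.1,0,-1.8,0],[0,0,0,0.1,0,-2.1,0],[0,0,0,0.1,0,-2.3,0],[0,0,0,0.1,0,-2.4,0],[0,0,0,0.1,0,-2.4,0]]]'

```text
clock: 13.18
tool_pos: [0.5777, 0.2863, 0.1262]
orientation: [179.8, -0.5, -169.1]
force: [-0.1, -0.4, -2.0]
opening: 0.019
```

Emit:
arm_command --targets '[[[0,0,0,0,0,-0.05,0],[0,0,0,0,0,-0.1,0],[0,0,0,0,0,-0.15,0],[0,0,0,0,0,-0.15,0],[0,0,0,0,0,-0.15,0]]]'

```text
clock: 13.6
tool_pos: [0.5777, 0.2864, 0.125]
orientation: [179.8, -0.5, -169.1]
force: [0.0, 0.6, -1.0]
opening: 0.0191
```

Emit:
arm_command --targets '[[[0,0,0,0,0,-0.05,0],[0,0,0,0,0,-0.1,0],[0,0,0,0,0,-0.15,0],[0,0,0,0,0,-0.15,0],[0,0,0,0,0,-0.15,0]]]'

```text
clock: 14.02
tool_pos: [0.5783, 0.2866, 0.1244]
orientation: [179.7, -0.4, -169.1]
force: [-0.8, -0.4, 4.9]
opening: 0.019
```

Run:
```python
from plant import ctrl
o=ctrl.get_obs();print(o["clock"],o["tool_pos"],o["force"],o["moment"])
```

```text
14.0167 [0.57828462 0.28663394 0.12440444] [-0.77862078 -0.36830106  4.94316446] [-0.16980378  0.20207967  0.0530371 ]
```

The wrist force went from −2 N to +4.9 N at TCP z 0.1244 (0.124 expected), so the eye rests on the hook. I release, opening only a little.

Emit:
arm_command --targets '[[[0,0,0,0,0,0.05,0.05],[0,0,0,0,0,0.05,0.2],[0,0,0,0,0,0.05,0.25],[0,0,0,0,0,0.05,0.3],[0,0,0,0,0,0.05,0.35],[0,0,0,0,0,0.05,0.35],[0,0,0,0,0,0.05,0.35],[0,0,0,0,0,0.05,0.35]]]'

```text
clock: 14.68
tool_pos: [0.5776, 0.2863, 0.1237]
orientation: [179.8, -0.5, -169.1]
force: [0.7, -0.2, -0.4]
opening: 0.0306
```

Emit:
arm_command --targets '[[[0,0,0,0,0,0.5,0.35],[0,0,0,0,0,1,0.35],[0,0,0,0,0,2,0.35],[0,0,0,0,0,3,0.35],[0,0,0,0,0,4.5,0.35],[0,0,0,0,0,6.5,0.35],[0,0,0,0,0,9,0.35],[0,0,0,0,0,12,0.35]]]'

```text
clock: 15.35
tool_pos: [0.5772, 0.286, 0.2452]
orientation: [179.8, -0.6, -169.1]
force: [-0.2, 0.8, -0.3]
opening: 0.0303
```

Emit:
arm_command --targets '[[[0,0,0,-2,-1,2,0.35],[0,0,0,-4,-1.5,4,0.35],[0,0,0,-6,-2,6,0.35],[0,0,0,-8,-2,8,0.35],[0,0,0,-10,-2,10,0.35],[0,0,0,-10,-2,10,0.35],[0,0,0,-10,-2,10,0.35],[0,0,0,-10,-2,10,0.35]]]'

```text
clock: 16.02
tool_pos: [0.4776, 0.2664, 0.3447]
orientation: [179.7, -0.5, -169.1]
force: [0.3, -0.1, -0.4]
opening: 0.0305
```

Run:
```python
from h import *
np.set_printoptions(precision=4,suppress=True)
o=ctrl.get_obs();print(o["clock"],o["tool_pos"],o["force"],o["opening"])
s=ctrl.snapshot("scene");s0=cv2.imread("pics/scene1.png");t=ctrl.snapshot("top");t0=cv2.imread("pics/top1.png")
cv2.imwrite("pics/s8.png",s);cv2.imwrite("pics/t8.png",t)
cs=ctrl.camera_model("scene");Rs=R.from_euler("xyz",cs["rotation"],degrees=True)
def proj(p):
    q=Rs.inv().apply(np.array(p)-cs["xyz"]);return [cs["K"][0,2]+cs["K"][0,0]*q[0]/-q[2],cs["K"][1,2]-cs["K"][0,0]*q[1]/-q[2]]
print("expect handle top/mid/bottom, eye c, plug top",[np.round(proj((.5774,.2867,z))) for z in(.156,.138,.118,.09,.052)])
d=(cv2.absdiff(s,s0).max(2)>40).astype(np.uint8);d=cv2.morphologyEx(d,cv2.MORPH_OPEN,np.ones((3,3)))
n,l,st,ce=cv2.connectedComponentsWithStats(d)
print([(*st[i].tolist(),) for i in range(1,n) if st[i,4]>40 and st[i,0]<450])
h=cv2.cvtColor(s,cv2.COLOR_BGR2HSV)
m=((h[...,1]<70)).astype(np.uint8)
for nm,(x,y,X,Y) in{"cabinet":(235,150,330,280),"square":(335,255,385,345),"roundold":(385,205,413,290)}.items():
    a=m[y:Y,x:X];b=(cv2.cvtColor(s0,cv2.COLOR_BGR2HSV)[y:Y,x:X,1]<70)
    n,l,st,ce=cv2.connectedComponentsWithStats(a);i=1+np.argmax(st[1:,4]) if n>1 else 0
    print(nm,"grey now/before",a.sum(),b.sum(),"largest",st[i]+[x,y,0,0,0])
    pr=a.astype(int)
    if nm=="cabinet":
        v=h[y:Y,x:X,2]
        for r in range(0,130,4):
            c=np.flatnonzero(a[r]); print(y+r,(c.min()+x,c.max()+x,len(c),int(v[r,c].mean())) if len(c) else None,end="; ")
```

```text
16.0167 [0.4776 0.2664 0.3447] [ 0.301  -0.0655 -0.4322] 0.030549410858375363
expect handle top/mid/bottom, eye c, plug top [array([278., 200.]), array([279., 210.]), array([280., 220.]), array([282., 234.]), array([284., 253.])]
[(267, 0, 102, 79, 3931), (345, 24, 9, 40, 271), (355, 26, 6, 33, 163), (326, 192, 31, 15, 269), (272, 197, 16, 25, 255), (336, 208, 14, 13, 123), (357, 211, 199, 101, 9518), (272, 223, 12, 19, 123), (283, 229, 8, 17, 104), (419, 235, 9, 6, 47), (325, 259, 19, 10, 129)]
cabinet grey now/before 730 241 largest [257 197  39  48 723]
150 None; 154 None; 158 None; 162 None; 166 None; 170 None; 174 None; 178 None; 182 None; 186 None; 190 None; 194 None; 198 (np.int64(275), np.int64(282), 8, 124); 202 (np.int64(273), np.int64(285), 13, 134); 206 (np.int64(272), np.int64(284), 13, 95); 210 (np.int64(273), np.int64(284), 12, 97); 214 (np.int64(257), np.int64(286), 17, 115); 218 (np.int64(257), np.int64(294), 30, 165); 222 (np.int64(265), np.int64(294), 30, 170); 226 (np.int64(274), np.int64(290), 17, 197); 230 (np.int64(259), np.int64(290), 14, 169); 234 (np.int64(273), np.int64(289), 12, 192); 238 (np.int64(273), np.int64(289), 12, 187); 242 (np.int64(283), np.int64(288), 6, 175); 246 None; 250 None; 254 None; 258 None; 262 None; 266 None; 270 None; 274 None; 278 None; square grey now/before 1197 1181 largest [ 348  264   27   80 1197]
roundold grey now/before 0 933 largest [ 385  205   28   85 2380]
```

The handle shows at column 278, rows 197–216, where a hung gauge should be (278,200–220), and the square gauge is unmoved. I check that it isn't swinging, then hand in.

Run:
```python
from h import *
a=cv2.imread("pics/s8.png")
for k in range(4): s=ctrl.snapshot("scene")
print("moved px in cabinet/square:",[(cv2.absdiff(a,s)[y:Y,x:X].max(2)>40).sum() for x,y,X,Y in((235,185,330,280),(335,255,385,345))],ctrl.get_obs()["force"])
print(ctrl.close_job())
```

```text
moved px in cabinet/square: [np.int64(2), np.int64(16)] [-0.77950748  0.5853996  -0.57083714]
the job is handed in; nothing more can be done
None
```

The round plug gauge is hanging by its eye on the hook inside the cabinet, and I handed the job in at about 16 s of the 42 s allowed. I took it by its handle, lowered it through the opening in front of the hook, moved it onto the hook and let go. The gripper opened to only about 30 mm for the release.

**Hanging:** On lowering, the wrist force went from about −2 N to +4.9 N at tool height 0.1244 m (0.124 m expected), so the eye is seated on the hook. After release the scene camera shows the handle where a hung gauge should be (column 278, top at row 197; about 278, 200 expected).

**Steadiness:** A repeat picture 0.2 s later showed no swing: 2 pixels changed in the cabinet area.

**Square gauge:** Its grey area is 1197 pixels, against 1181 at the start, so it still stands where it was. 16 pixels near it changed between the last two pictures; I put that down to image noise or shadow and did not look into it.

**Cabinet contact:** I saw no sign that the cabinet was touched. Wrist force stayed below about 7 N in every reading, and the planned clearances were around 7 mm or more. No camera confirms it directly, and I had used all the pictures I could view, so the checks after release are numeric only.

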